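# Shut and latch the battery box

## Robot

A 7-joint arm with a two-finger parallel gripper is mounted at the origin on a cart in front of the work surface, level with it; the furniture and walls round the work are solid. World frame = base frame: x ahead of the robot, y to its left, z up, the work surface at z = 0. Lengths are in mm, angles in rad, forces in N, time in s.
With the tool pointing down it reaches from about 350 to 775 mm from the base axis. Payload 3.1 kg.
Tool frame: the origin (TCP) lies midway between the tips of the shut fingers; the grasp point (between the pads) lies behind it (arm.grasp_offset is the z of the grasp point in the tool frame, in mm); z points along the fingers, y is the line along which they close (so a half turn about z gives the same grasp; the last joint's range is limited). The gripper opens to 85 mm and grips with 20 to 120 N. Pads are 22 mm wide; open, the fingers measure 114 mm over their backs; the gripper's body (76 mm by 85 mm) begins 54 mm behind the grasp point. The pads swing forward as they close: fully open they stand 13 mm farther back than shut.
Start: joints at [-1.379, 0.311, 0.014, 1.512, -0.004, 1.319, -0.027], TCP at [127.393, 535.059, 231.304] pointing down, gripper open.
Joint ranges: [-2.7, 2.7], [-0.3, 1.91], [-1.27, 1.3], [0.12, 2.57], [-1.44, 4.58], [0.2, 2.03], [-3.05, 3.05]. Speed limits (rad/s): [2.79, 2.79, 3.14, 3.14, 3.14, 3.14, 3.14].

## Interface

Orientations are given as a rotation vector (axis times angle).
In Python, from cell import arm, optics gives the robot as it stands.
- The arm moves only by the tool step_arm, never from a script. Its argument "increments" is a list of rows, each a list of 4 numbers: the shift along the tool's x, y, z in units of 40 mm (1.0 is 40 mm), then the turn about the tool's z in units of 5 degrees (1.0 is 5 degrees). In form: [[x, y, z, roll], ...]. A call has 1 to 10 rows; each row is the pose to reach, as a shift and turn from the pose commanded when the call began, along the tool's axes at that moment; what a row does not reach only later rows make up. A row lasts 1/12 s, in which the tool goes at most 41.7 mm and 7.16 degrees, less where a joint would pass 70% of its speed; a pose out of reach is approached as far as the arm can. A call with a gripper value outside its range is refused whole. "gripper" is the gripper's target within -1 to 1 (shut at 1, half-way at 0, fully open at -1), set as the call begins (left out, the last holds). The fingers move at their own pace and stop on an object; the grip force is fixed at half the most. Time passes only in rows, so rows that repeat a pose let the fingers close. It gives the time, the measured TCP pose, the force, the opening and the grip force at its end, in the units of the state.
- arm.read_state(): the state, without advancing time (a new reading comes with each control period).
- optics.get_image(name): name is "side" or "top"; returns a dict with "color" (384x512x3 uint8, blue, green, red), "mtx" (3x3 intrinsics, pixels), "distortion" ([k1, k2, p1, p2, k3] as OpenCV has them; the pictures are not rectified), "pose" (4x4, takes a point from camera to world coordinates). Camera axes: x right, y down, z forward; pixel columns grow to the right and rows downward; lengths in mm; the calibration is good to about 2 mm. A picture is of the moment at which its call begins. There is no depth.
- arm.finish_job(): hands the job in; it is judged then, once.
The state is a dict: "time": time; "qpos": joint angles; "joint_vel": joint speeds; "joint_efforts": joint torques, N m; "tcp_pos": TCP position; "eef_rot": TCP orientation; "force": force on the tool from outside, world axes, zero at the start; "ft_torque": the same for the moment, N m; "width": finger opening in mm; "finger_force": force on a finger pad.
Only numpy, scipy, OpenCV 4.12 (cv2) and the standard library are available. Lean on these libraries where they do the work, as an engineer would, in place of code of your own. Each camera call takes 0.05 s, during which the arm holds its last target. There are 200 camera calls.

## Task

The steel battery box on the bench stands open. Lift its latch bar by the knob, slide the lid shut, and let the bar drop fully home in the notch of the keeper, without pressing or banging hard on the keeper. Let go and leave the other things on the bench where they are.

Things in the scene. Friction and masses are not known exactly. Their poses are not given: they have to be found in the camera images.
- battery_box: Grey steel box, 124 x 304 x 75 mm (x, y, z of its own frame), fixed to the bench, with two battery packs in its open well. Origin: centre of its underside; z up. The lid slides along the box's own +y to shut. The keeper is at the +y end. The channels that guide the lid reach 90 mm above the bench.
- box_lid (a joint): Travel in m of the aluminium lid (106 x 120 x 8 mm) along the box's +y; grows as it shuts. Starts at 0 to 0.03; stop at 0.112. With the tooth in the notch it reads 0.089 to 0.111 (0.100 with the notch's middle above the keeper's origin). It stays where it is left; about 1 N moves it.
- latch_bar (a joint): Angle in rad of the steel latch bar (14 mm wide, 8 mm thick) about a level pin on the lid; 0 = level, fully down on its rest, its top then 104 mm above the bench; grows as the free (+y) end is lifted, up to 0.9. The bar (0.35 kg) falls by its own weight when let go.
- knob_grip (a point): Point on the axis of the bar's upright black knob, half-way up: 24 mm above the bar's top, 128 mm above the bench while the bar is down. Stem 15 mm in diameter, cap 19 mm, 47 mm tall in all. It is fixed to the bar and tilts with it; axes are the bar's (y along the bar towards the tooth, z up the knob).
- keeper: Keeper: base plate fixed on the box's +y end; origin at its underside, 122 mm to +y of the box's centre, 75 mm up. Clamped on it is a notched strike, from -y to +y: lip 14 mm, notch 15 mm, back wall 14 mm long, both 94.5 mm above the bench, 36 mm wide. The notch's middle lies anywhere from 9 mm to -y to 9 mm to +y of the origin: not measured, find it by feel.
- tape_roll: Roll of blue tape, 62 mm across, 19 mm high, lying behind the box; a bystander. Origin: centre of its underside.
- solder_reel: Blue and white solder reel, 55 mm across, 40 mm high, standing at the box's +y end; a bystander. Origin: centre of its underside.
- meter_box: Grey controller box with an orange button, 70 x 120 x 50 mm, behind the box; a bystander. Origin: centre of its underside.
- latch_pin (a point): Centre of the pin on which the bar turns, on the lid: 105 mm to -y of the knob's axis, 100 mm above the bench. The pin is parallel to the box's x axis.
- tooth_tip (a point): Centre of the underside of the tooth under the bar's free end, 132 mm to +y of the pin and 80.5 mm above the bench while the bar is down. The tooth is 12 mm long (y), 14 mm wide and reaches 15.5 mm below the bar. It must rise 14 mm (bar at about 0.11 rad) to pass the keeper's lip; lying on the lip or the back wall it is not latched.

How it is judged:
By the outcome, as a careful person would: the job done as asked, in the order asked, and still so for the second after the job is handed in, with the robot touching nothing.
It also fails if it takes over 43 s, if anything falls off the work surface, if the arm or the gripper's body presses on something with over 40 N, if the wrist force passes 120 N, or if a joint passes its speed limit or range.

## Working session

There is one attempt and no reset: what is moved stays moved. The work goes in short steps, Python scripts to look and compute and a tool call to move; the robot and the scene stay as the last step left them, time stands still between calls to the robot, and variables do not carry over. Pictures are saved under pics/ and viewed, at most 10 in all, crops included, and the job is handed in when it is done.

Besides the shell and the picture viewer there is one more tool, called after "Call:" in YAML: its name, and indented under it one key for each argument. step_arm: Moves the arm, as the interface text tells. Its arguments: {"type":"object","properties":{"increments":{"type":"array"},"gripper":{"type":"number"}},"required":["increments"]}

```bash
mkdir -p pics; python3 - <<'E'
from cell import arm, optics
import cv2,numpy as np
for n in ("top","side"):
    im=optics.get_image(n); cv2.imwrite(f"pics/{n}0.png",im["color"])
    print(n,im["mtx"].tolist(),np.round(im["distortion"],4),np.round(im["pose"],4).tolist())
print(arm.grasp_offset,arm.read_state())
E
```

```text
top [[422.6115008908772, 0.0, 253.66565808162434], [0.0, 422.6115008908772, 189.90319795478783], [0.0, 0.0, 1.0]] [0.0243 0.     0.     0.     0.    ] [[-0.0155, -0.9844, 0.1751, 430.1321], [-0.9999, 0.0141, -0.009, 170.4086], [0.0064, -0.1752, -0.9845, 932.795], [0.0, 0.0, 0.0, 1.0]]
side [[369.9422541999476, 0.0, 253.50669970850907], [0.0, 369.9422541999476, 188.2347441177405], [0.0, 0.0, 1.0]] [-0.0627  0.      0.      0.      0.    ] [[0.9962, -0.0433, 0.0757, 530.2033], [-0.0871, -0.4516, 0.888, -590.0654], [-0.0043, -0.8912, -0.4536, 486.1708], [0.0, 0.0, 0.0, 1.0]]
-18.700000000000003 {'time': 0.1, 'qpos': array([-1.37869159,  0.31167947,  0.01400503,  1.51291644, -0.00441272,
        1.31919884, -0.02718929]), 'joint_vel': array([-0.00011383, -0.00255338,  0.00075505, -0.00320431, -0.00067456,
        0.00181751,  0.00183472]), 'joint_efforts': array([ 5.53880091e-04, -3.80855834e+01,  1.46745541e-01, -2.31241983e+01,
        1.23869441e-02,  8.13875551e-03, -1.09578889e-05]), 'tcp_pos': array([127.25946959, 534.39356028, 230.30322   ]), 'eef_rot': array([-0.36629038, -3.11999166,  0.0033997 ]), 'force': array([ 0.47074592,  0.55446203, -0.11879363]), 'ft_torque': array([-0.00651989,  0.00657678,  0.00684136]), 'finger_force': 0.0, 'width': 85.40728649103616}
```

View pics/top0.png

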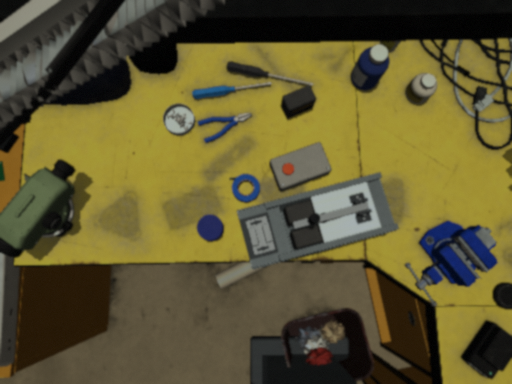

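View pics/side0.png

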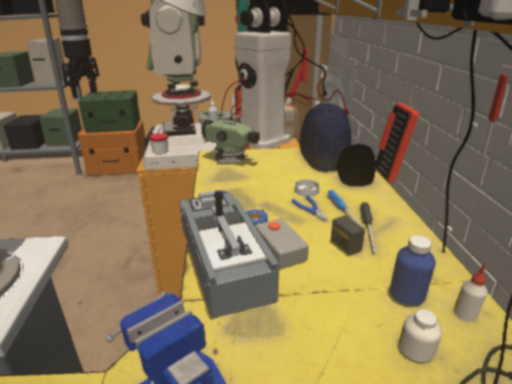

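The top picture shows the box centred near (317,220), with the keeper end at the left (262,237), the reel at (210,228) and the tape at (245,188). I'll enlarge both views.

```bash
python3 - <<'E'
import cv2
a=cv2.imread("pics/top0.png")[165:275,225:405]; cv2.imwrite("pics/topc.png",cv2.resize(a,None,fx=4.4,fy=4.4,interpolation=cv2.INTER_CUBIC))
a=cv2.imread("pics/side0.png")[180:320,170:320]; cv2.imwrite("pics/sidec.png",cv2.resize(a,None,fx=4,fy=4,interpolation=cv2.INTER_CUBIC))
E
```

```text
(no output)
```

View pics/topc.png

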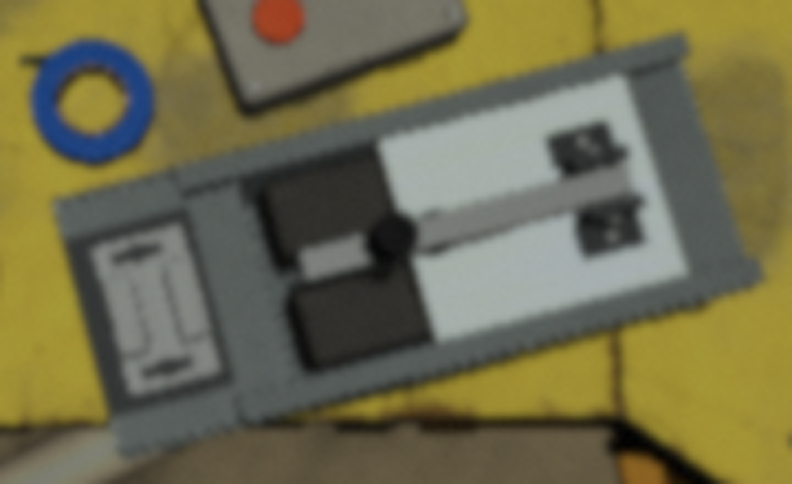

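View pics/sidec.png

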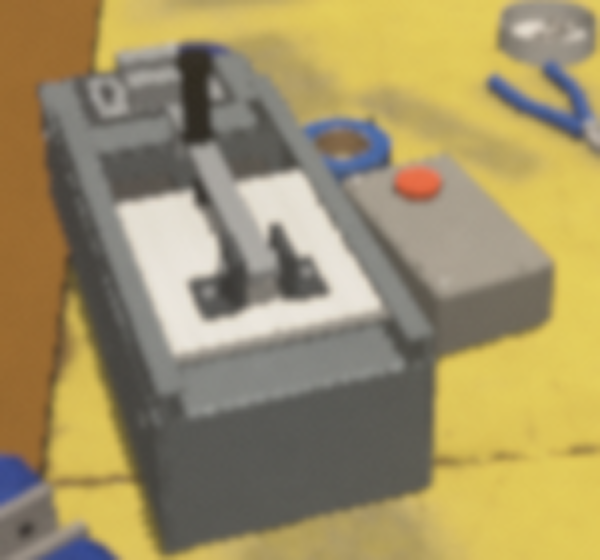

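The crops show the knob cap centre at crop (392,237), the bar end at (302,264), the box corners at (687,38), (762,275), (57,205) and (125,455), and the strike spanning (92..225, 215..395). Next I'll locate them.

```bash
cat > h.py <<'E'
import cv2,numpy as np
from scipy.spatial.transform import Rotation as R
def ray(im,uv):
    p=cv2.undistortPoints(np.array([[uv]],float),np.array(im["mtx"]),np.array(im["distortion"]))[0,0]
    T=np.array(im["pose"]); return T[:3,3],T[:3,:3]@np.array([p[0],p[1],1])
def at(im,uv,z):
    o,d=ray(im,uv); return o+d*(z-o[2])/d[2]
def proj(im,P):
    T=np.linalg.inv(np.array(im["pose"])); r=cv2.Rodrigues(T[:3,:3])[0]
    return cv2.projectPoints(np.array(P,float).reshape(-1,1,3),r,T[:3,3],np.array(im["mtx"]),np.array(im["distortion"]))[0][:,0]
E
python3 - <<'E'
from h import *
from cell import arm,optics
im=optics.get_image("top"); s=optics.get_image("side")
f=lambda x,y:(225+(x+.5)/4.4-.5,165+(y+.5)/4.4-.5)
g=lambda x,y:(170+(x+.5)/4-.5,180+(y+.5)/4-.5)
for n,c,z in [("rt",(687,38),90),("rb",(762,275),90),("lt",(57,205),75),("lb",(125,455),75),("knobtop",(392,237),151),("tipend",(302,264),104),("barR",(628,180),104),("s1",(92,250),94.5),("s2",(190,213),94.5),("s3",(130,396),94.5),("s4",(225,375),94.5),("reel",None,40)]:
    uv=f(*c) if c else (210,228)
    print(n,np.round(at(im,uv,z),1))
for n,c,z in [("knobtop",(194,50),151),("rearR",(432,335),90),("rearL",(165,400),90)]:
    print("side",n,np.round(at(s,g(*c),z),1))
E
```

```text
rt [610.8 -97.   90. ]
rb [ 500.6 -123.3   90. ]
lt [539.  196.1  75. ]
lb [424.5 166.3  75. ]
knobtop [513.7  52.6 151. ]
tipend [507.2  86.2 104. ]
barR [542.9 -61.6 104. ]
s1 [515.8 179.9  94.5]
s2 [532.  135.3  94.5]
s3 [450.4 163.8  94.5]
s4 [459.  121.2  94.5]
reel [508.6 255.6  40. ]
side knobtop [515.6  55.9 151. ]
side rearR [612.5 -97.4  90. ]
side rearL [ 500.6 -128.3   90. ]
```

Call:
step_arm:
  increments:
    - [-12.2, -9.45, 0, 12.5]
    - [-12.2, -9.45, 0, 12.5]
    - [-12.2, -9.45, 0, 12.5]
    - [-12.2, -9.45, 0, 12.5]
    - [-12.2, -9.45, 0, 12.5]
    - [-12.2, -9.45, 0, 12.5]
    - [-12.2, -9.45, 0, 12.5]
    - [-12.2, -9.45, 0, 12.5]
    - [-12.2, -9.45, 0, 12.5]
    - [-12.2, -9.45, 0, 12.5]
  gripper: -0.2

```text
time: 1.03
tcp_pos: [389.5, 208.8, 231.5]
eef_rot: [-1.935, -2.475, -0.001]
force: [0.3, 0.8, 0.4]
width: 50.9
finger_force: 0.0
```

```bash
cat >> h.py <<'E'
def togo(st,xyz,yaw=np.deg2rad(14)):
    M=R.from_rotvec(st["eef_rot"]).as_matrix()
    d=M.T@(np.array(xyz)-st["tcp_pos"])/40
    a=np.arctan2(M[1,1],M[0,1]); w=-(yaw-a); w=(w+np.pi/2)%np.pi-np.pi/2
    print("t",st["time"],"tcp",np.round(st["tcp_pos"],1),"F",np.round(st["force"],1),"w",round(st["width"],1),"ff",round(st["finger_force"],1))
    print("togo",np.round(d,3),"roll",round(np.rad2deg(w)/5,3)); print(np.round(M,3).tolist())
E
python3 -c "
from h import *;from cell import arm
togo(arm.read_state(),(514.5,54,170))"
```

```text
t 1.0333 tcp [389.5 208.8 231.5] F [0.3 0.8 0.4] w 50.9 ff 0.0
togo [-4.51   2.1    1.534] roll -0.01
[[-0.241, 0.97, 0.0], [0.97, 0.241, 0.001], [0.001, 0.0, -1.0]]
```

Call:
step_arm:
  increments:
    - [-4.51, 2.1, 1.5, 0]
    - [-4.51, 2.1, 1.5, 0]
    - [-4.51, 2.1, 1.5, 0]
    - [-4.51, 2.1, 1.5, 0]
    - [-4.51, 2.1, 1.5, 0]
    - [-4.51, 2.1, 1.5, 0]
    - [-4.51, 2.1, 1.5, 0]
    - [-4.51, 2.1, 1.5, 0]

```text
time: 1.7
tcp_pos: [513.8, 56.5, 170.9]
eef_rot: [-1.931, -2.476, 0.001]
force: [0.3, 0.8, 0.6]
width: 51.4
finger_force: 0.0
```

```bash
python3 - <<'E'
from h import *
from cell import arm,optics
s=optics.get_image("side");t=optics.get_image("top")
st=arm.read_state();togo(st,(514.5,54,112))
a=[]
for n,i,p in(("s",s,(514,54,140)),("t",t,(514,54,140))):
    c=proj(i,[p])[0].astype(int); x,y=c; print(c)
    a.append(cv2.resize(i["color"][y-45:y+45,x-45:x+45],(400,400),interpolation=cv2.INTER_CUBIC))
cv2.imwrite("pics/c1.png",np.hstack(a))
E
```

```text
t 1.8 tcp [513.7  58.  171.5] F [ 0.7 -0.7 -0.3] w 51.1 ff 0.0
togo [-0.105 -0.005  1.486] roll 0.057
[[-0.247, 0.969, -0.0], [0.969, 0.247, 0.001], [0.001, 0.0, -1.0]]
[217 197]
[312 218]
```

View pics/c1.png

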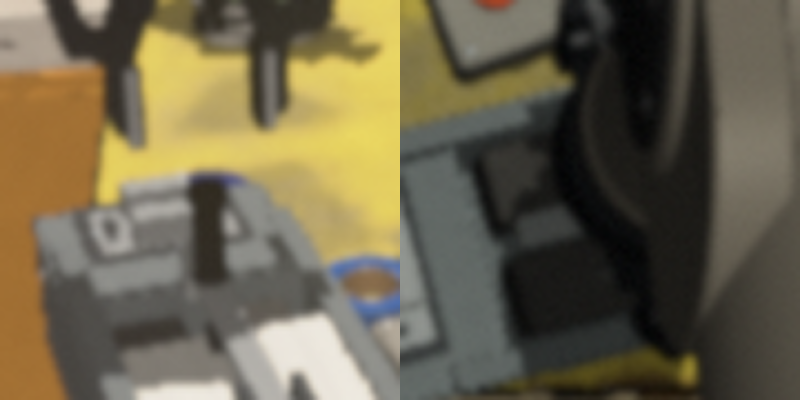

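The picture shows the fingers straddling the knob centrally (finger tips at crop 137 and 268, knob at 207), clear of it above, so I'll descend and close.

Call:
step_arm:
  increments:
    - [-0.06, 0, 0.5, 0]
    - [-0.06, 0, 1.0, 0]
    - [-0.06, 0, 1.47, 0]
    - [-0.06, 0, 1.47, 0]

```text
time: 2.13
tcp_pos: [511.2, 55.8, 109.6]
eef_rot: [-1.924, -2.476, 0.007]
force: [-1.1, 0.2, -0.3]
width: 51.6
finger_force: 0.0
```

Call:
step_arm:
  increments:
    - [0, 0, 0, 0]
    - [0, 0, 0, 0]
    - [0, 0, 0, 0]
    - [0, 0, 0, 0]
    - [0, 0, 0, 0]
    - [0, 0, 0, 0]
  gripper: 1

```text
time: 2.63
tcp_pos: [515.0, 54.0, 114.1]
eef_rot: [-1.932, -2.478, -0.002]
force: [-4.2, 0.4, 5.8]
width: 16.2
finger_force: 58.2
```

Call:
step_arm:
  increments:
    - [-0.02, 0, -0.07, 0]
    - [-0.04, 0, -0.14, 0]
    - [-0.07, 0, -0.22, 0]
    - [-0.1, 0, -0.3, 0]
    - [-0.13, 0, -0.38, 0]
    - [-0.16, 0, -0.45, 0]
    - [-0.19, 0, -0.51, 0]
    - [-0.19, 0, -0.51, 0]

```text
time: 3.3
tcp_pos: [516.9, 46.0, 133.3]
eef_rot: [1.932, 2.477, 0.001]
force: [1.4, -0.4, -4.5]
width: 16.5
finger_force: 58.5
```

```bash
python3 - <<'E'
from h import *
from cell import arm,optics
s=optics.get_image("side")
togo(arm.read_state(),(514.5,54,112))
cv2.imwrite("pics/c2.png",cv2.resize(s["color"][160:310,160:310],(600,600),interpolation=cv2.INTER_CUBIC))
E
```

```text
t 3.35 tcp [516.8  46.3 133.1] F [ 1.4  0.5 -5.5] w 16.4 ff 58.5
togo [ 0.202 -0.01   0.526] roll 0.018
[[-0.243, 0.97, 0.0], [0.97, 0.243, 0.0], [0.0, 0.0, -1.0]]
```

View pics/c2.png

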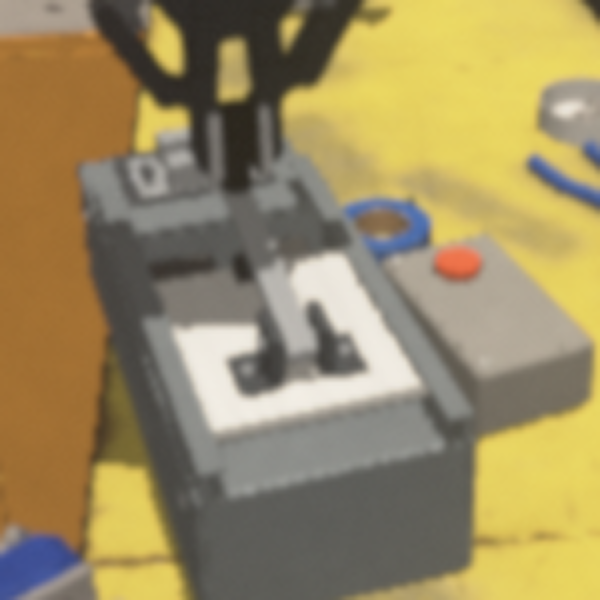

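The bar is lifted, with the knob between the pads at (240,150). Next I'll look at the keeper from the top, rectified into the box frame at strike height.

```bash
python3 - <<'E'
from h import *
from cell import optics
t=optics.get_image("top")
c=np.array([518.7,35.5]);u=np.array([-.242,.97]);v=np.array([.97,.242])
k=8
Y,X=np.meshgrid(np.arange(80,155,1/k),np.arange(45,-45,-1/k))   # col: y 80..155 ; row: x 45..-45
P=np.dstack([c[0]+Y*u[0]+X*v[0],c[1]+Y*u[1]+X*v[1],np.full(Y.shape,94.5)]).reshape(-1,3)
m=proj(t,P).reshape(*Y.shape,2).astype(np.float32)
src=cv2.imread("pics/top0.png")
o=cv2.remap(src,m[...,0],m[...,1],cv2.INTER_CUBIC)
o=cv2.convertScaleAbs(o,alpha=1.6)
o=o[60:660]
for y in range(80,155,10): cv2.putText(o,str(y),((y-80)*k,12),0,.4,(0,0,255)); cv2.line(o,((y-80)*k,0),((y-80)*k,25),(0,0,255),1)
cv2.imwrite("pics/k.png",o); print(o.shape)
E
```

```text
(600, 600, 3)
```

View pics/k.png

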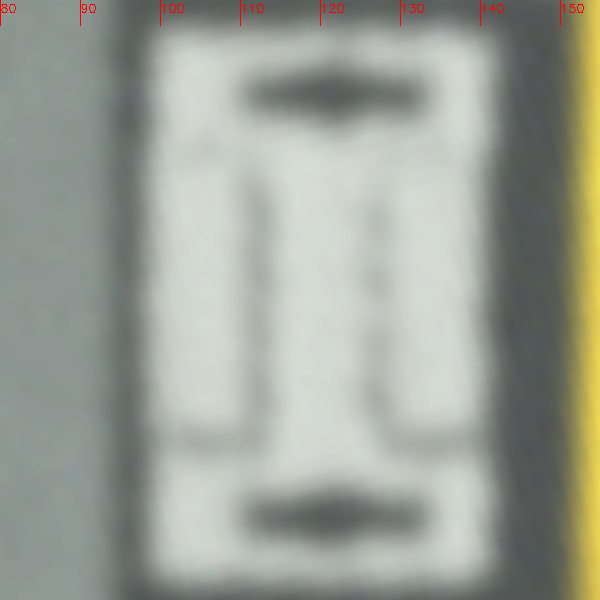

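The strike shows as a lip at 98–112, a notch at 112–127 (middle ~119.5) and a back wall to 141, all in mm along box y. I'll slide until the tooth is above the lip.

Call:
step_arm:
  increments:
    - [0.1, 0, 0, 0]
    - [0.3, 0, 0, 0]
    - [0.5, 0, 0, 0]
    - [0.7, 0, 0, 0]
    - [0.9, 0, 0, 0]
    - [1.1, 0, 0, 0]
    - [1.3, 0, 0, 0]
    - [1.45, 0, 0, 0]
    - [1.52, 0, 0, 0]
    - [1.52, 0, 0, 0]

```text
time: 4.23
tcp_pos: [501.3, 107.5, 133.0]
eef_rot: [-1.928, -2.478, -0.002]
force: [1.8, 1.7, -3.4]
width: 16.3
finger_force: 58.7
```

Call:
step_arm:
  increments:
    - [0.01, 0, 0.03, 0]
    - [0.03, 0, 0.07, 0]
    - [0.05, 0, 0.12, 0]
    - [0.06, 0, 0.16, 0]
    - [0.06, 0, 0.16, 0]
    - [0.06, 0, 0.16, 0]

```text
time: 4.73
tcp_pos: [501.3, 107.5, 126.5]
eef_rot: [1.932, 2.477, -0.0]
force: [1.2, 1.0, -3.5]
width: 16.3
finger_force: 58.7
```

```bash
cat > r.py <<'E'
from h import *
from cell import arm
s=arm.read_state(); c=np.array([518.7,35.5])
p=s["tcp_pos"];d=p[:2]-c
print(round(s["time"],2),"u",round(d@[-.242,.97],1),"v",round(d@[.97,.242],1),"z",round(p[2],1),"Fu",round(s["force"][:2]@[-.242,.97],1),"Fz",round(s["force"][2],1),"T",np.round(s["ft_torque"],2))
E
python3 r.py
```

```text
4.73 u 74.0 v 0.5 z 126.5 Fu 0.7 Fz -3.5 T [ 0.24 -0.13  0.02]
```

Call:
step_arm:
  increments:
    - [0.01, 0, 0.02, 0]
    - [0.015, 0, 0.04, 0]
    - [0.02, 0, 0.05, 0]
    - [0.02, 0, 0.05, 0]
    - [0.02, 0, 0.05, 0]

```text
time: 5.15
tcp_pos: [501.3, 108.0, 125.3]
eef_rot: [1.932, 2.477, 0.001]
force: [-1.5, -0.4, 6.3]
width: 16.6
finger_force: 59.2
```

Call:
step_arm:
  increments:
    - [0, 0, 0.02, 0]
    - [0, 0, 0.02, 0]
    - [0, 0, 0.02, 0]

```text
time: 5.4
tcp_pos: [501.3, 108.1, 125.2]
eef_rot: [1.932, 2.477, 0.001]
force: [-4.0, -1.6, 10.3]
width: 16.6
finger_force: 59.4
```

Call:
step_arm:
  increments:
    - [0, 0, 0.02, 0]
    - [0, 0, 0.02, 0]
    - [0, 0, 0.02, 0]

```text
time: 5.65
tcp_pos: [501.3, 108.1, 125.1]
eef_rot: [-1.932, -2.477, -0.002]
force: [-5.1, -0.1, 14.4]
width: 16.4
finger_force: 59.7
```

Call:
step_arm:
  increments:
    - [0, 0, -0.05, 0]
    - [0, 0, -0.05, 0]
    - [0.025, 0, -0.05, 0]
    - [0.05, 0, -0.05, 0]
    - [0.075, 0, -0.05, 0]
    - [0.1, 0, -0.05, 0]
    - [0.125, 0, -0.05, 0]
    - [0.15, 0, -0.05, 0]
    - [0.15, 0, -0.05, 0]

```text
time: 6.4
tcp_pos: [500.6, 110.4, 125.3]
eef_rot: [1.933, 2.471, -0.004]
force: [0.3, -6.9, 5.5]
width: 16.5
finger_force: 59.2
```

Call:
step_arm:
  increments:
    - [0.025, 0, 0, 0]
    - [0.05, 0, 0, 0]
    - [0.05, 0, 0, 0]

```text
time: 6.65
tcp_pos: [500.2, 112.4, 125.3]
eef_rot: [1.933, 2.471, -0.004]
force: [-0.8, -6.8, 5.2]
width: 16.4
finger_force: 59.2
```

Call:
step_arm:
  increments:
    - [0.025, 0, 0, 0]
    - [0.05, 0, 0, 0]
    - [0.05, 0, 0, 0]

```text
time: 6.9
tcp_pos: [499.7, 114.3, 125.3]
eef_rot: [1.933, 2.471, -0.004]
force: [-0.1, -6.9, 5.2]
width: 16.3
finger_force: 59.2
```

Call:
step_arm:
  increments:
    - [0.025, 0, 0, 0]
    - [0.05, 0, 0, 0]
    - [0.05, 0, 0, 0]

```text
time: 7.15
tcp_pos: [499.2, 116.2, 125.3]
eef_rot: [1.933, 2.471, -0.004]
force: [-1.0, -6.9, 6.1]
width: 16.1
finger_force: 59.2
```

Call:
step_arm:
  increments:
    - [0.025, 0, 0, 0]
    - [0.025, 0, 0, 0]

```text
time: 7.32
tcp_pos: [499.0, 117.1, 125.3]
eef_rot: [1.933, 2.471, -0.004]
force: [-0.4, -7.7, 4.5]
width: 15.9
finger_force: 59.2
```

Call:
step_arm:
  increments:
    - [0.025, 0, 0, 0]
    - [0.025, 0, 0, 0]

```text
time: 7.48
tcp_pos: [498.7, 118.1, 125.3]
eef_rot: [1.933, 2.471, -0.004]
force: [0.0, -7.1, 5.8]
width: 16.2
finger_force: 59.2
```

Call:
step_arm:
  increments:
    - [0.025, 0, 0, 0]
    - [0.025, 0, 0, 0]

```text
time: 7.65
tcp_pos: [498.4, 119.1, 125.2]
eef_rot: [1.933, 2.471, -0.004]
force: [-0.1, -7.0, 5.0]
width: 16.2
finger_force: 59.2
```

Call:
step_arm:
  increments:
    - [0.02, 0, 0, 0]
    - [0.02, 0, 0, 0]

```text
time: 7.82
tcp_pos: [498.2, 120.0, 125.1]
eef_rot: [1.933, 2.472, -0.004]
force: [-0.2, -6.4, 4.4]
width: 16.6
finger_force: 59.1
```

Call:
step_arm:
  increments:
    - [0.02, 0, 0, 0]
    - [0.02, 0, 0, 0]

```text
time: 7.98
tcp_pos: [497.1, 124.0, 124.0]
eef_rot: [1.933, 2.476, -0.001]
force: [1.2, -1.2, -4.4]
width: 16.0
finger_force: 59.0
```

Call:
step_arm:
  increments:
    - [0.02, 0, 0, 0]
    - [0.02, 0, 0, 0]

```text
time: 8.15
tcp_pos: [496.9, 124.8, 124.0]
eef_rot: [1.931, 2.477, -0.002]
force: [2.9, -2.5, -6.3]
width: 16.2
finger_force: 58.9
```

Call:
step_arm:
  increments:
    - [0.02, 0, 0, 0]
    - [0.02, 0, 0, 0]

```text
time: 8.32
tcp_pos: [496.9, 124.8, 124.0]
eef_rot: [1.931, 2.475, -0.003]
force: [3.8, -4.0, -7.8]
width: 16.0
finger_force: 58.9
```

Call:
step_arm:
  increments:
    - [-0.04, 0, 0, 0]
    - [-0.075, 0, 0, 0]
    - [-0.075, 0, 0, 0]

```text
time: 8.57
tcp_pos: [497.1, 124.2, 124.8]
eef_rot: [-1.93, -2.477, -0.001]
force: [2.2, -0.9, -3.8]
width: 16.3
finger_force: 59.1
```

Call:
step_arm:
  increments:
    - [0.015, 0, 0.03, 0]
    - [0.025, 0, 0.06, 0]
    - [0.035, 0, 0.09, 0]
    - [0.035, 0, 0.09, 0]

```text
time: 8.9
tcp_pos: [496.7, 125.7, 121.2]
eef_rot: [-1.93, -2.478, -0.001]
force: [1.1, 1.0, -2.6]
width: 16.2
finger_force: 59.1
```

Call:
step_arm:
  increments:
    - [0.015, 0, 0.03, 0]
    - [0.025, 0, 0.06, 0]
    - [0.035, 0, 0.09, 0]
    - [0.035, 0, 0.09, 0]

```text
time: 9.23
tcp_pos: [496.6, 126.1, 117.5]
eef_rot: [-1.931, -2.478, -0.0]
force: [0.0, 1.7, -1.7]
width: 16.6
finger_force: 59.2
```

Call:
step_arm:
  increments:
    - [0.01, 0, 0.03, 0]
    - [0.02, 0, 0.06, 0]
    - [0.025, 0, 0.08, 0]
    - [0.025, 0, 0.08, 0]

```text
time: 9.57
tcp_pos: [496.3, 127.3, 114.6]
eef_rot: [-1.931, -2.477, -0.001]
force: [-0.3, 2.8, -0.2]
width: 16.5
finger_force: 59.3
```

Call:
step_arm:
  increments:
    - [0.01, 0, 0.02, 0]
    - [0.01, 0, 0.03, 0]
    - [0.01, 0, 0.03, 0]

```text
time: 9.82
tcp_pos: [496.3, 127.6, 114.2]
eef_rot: [-1.931, -2.477, -0.001]
force: [-2.6, 1.6, 4.6]
width: 16.5
finger_force: 59.6
```

Call:
step_arm:
  increments:
    - [0, 0, 0.02, 0]
    - [0, 0, 0.02, 0]
    - [0, 0, 0.02, 0]

```text
time: 10.07
tcp_pos: [496.3, 127.6, 114.1]
eef_rot: [-1.931, -2.477, -0.002]
force: [-3.6, 2.0, 10.2]
width: 16.2
finger_force: 59.8
```

The stop at z 114.1 matches the height when the bar first rested, so it is home. I'll relax the downward load, open the fingers and rise.

Call:
step_arm:
  increments:
    - [0, 0, -0.04, 0]
    - [0, 0, -0.04, 0]

```text
time: 10.23
tcp_pos: [496.3, 127.4, 114.4]
eef_rot: [-1.932, -2.477, -0.001]
force: [-0.9, 2.5, 1.7]
width: 16.5
finger_force: 59.4
```

Call:
step_arm:
  increments:
    - [0, 0, 0, 0]
    - [0, 0, 0, 0]
    - [0, 0, 0, 0]
    - [0, 0, 0, 0]
    - [0, 0, 0, 0]
  gripper: -0.2

```text
time: 10.65
tcp_pos: [496.3, 126.8, 113.9]
eef_rot: [1.932, 2.477, -0.001]
force: [-0.3, -0.9, -0.5]
width: 51.1
finger_force: 0.0
```

Call:
step_arm:
  increments:
    - [0, 0, -0.4, 0]
    - [0, 0, -0.9, 0]
    - [0, 0, -1.6, 0]
    - [0, 0, -2.4, 0]
    - [-1, 0, -3, 0]
    - [-2, 0, -3, 0]
    - [-3, 0, -3, 0]
    - [-4, 0, -3, 0]
    - [-4, 0, -3, 0]

```text
time: 11.4
tcp_pos: [535.7, -41.0, 235.2]
eef_rot: [1.947, 2.455, -0.009]
force: [-0.2, -1.6, 0.7]
width: 51.4
finger_force: 0.0
```

```bash
python3 - <<'E'
from h import *
from cell import arm,optics
s=optics.get_image("side")["color"];t=optics.get_image("top")["color"]
a=cv2.resize(s[170:290,170:290],(400,400),interpolation=cv2.INTER_CUBIC);b=cv2.resize(t[160:280,215:335],(400,400),interpolation=cv2.INTER_CUBIC)
cv2.imwrite("pics/end.png",np.hstack([a,b]))
E
python3 r.py
```

```text
11.5 u -68.7 v -0.1 z 234.2 Fu 0.6 Fz 1.0 T [0.04 0.05 0.  ]
```

View pics/end.png

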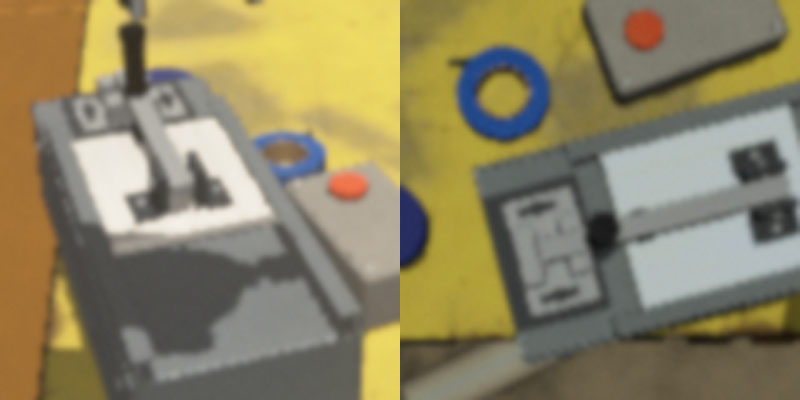

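The final picture shows the bar end lying in the strike (crop ~555,245), the knob free and the bystanders unmoved. The knob dropped 11.2 mm from lip contact to rest against 11.1 mm expected, so the bar is fully home.

```bash
python3 -c "
from cell import arm
print(arm.finish_job())"
```

```text
the job is handed in; nothing more can be done
None
```

The lid is shut with the latch bar down in the keeper's notch and released; I handed the job in at about 11.5 s, with peak vertical contact force about 14 N and the other items left where they were.

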